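Isolate, then set the clamp terminal's nut for a lug

ROBOT

A 6-joint arm with a two-finger parallel gripper is mounted at the origin on the work surface. World frame = base frame: x ahead of the robot, y to its left, z up, the work surface at z = 0. Lengths are in m, angles in rad, forces in N, time in s.
With the tool pointing down it reaches from about 0.225 to 0.875 m from the base axis. Payload 3.4 kg.
Tool frame: the origin (TCP) lies between the finger pads; the fingertips stand 8 mm ahead of it and the grasp point (between the pads) lies 11 mm behind it; z points along the fingers, y is the line along which they close (so a half turn about z gives the same grasp; the last joint's range is limited). The gripper opens to 85 mm and grips with 20 to 120 N. Pads are 22 mm wide; open, the fingers measure 114 mm over their backs; the gripper's body (76 mm by 85 mm) begins 54 mm behind the grasp point. The pads swing forward as they close: fully open they stand 13 mm farther back than shut.
Start: joints at [-1.302, 0.276, 1.505, -0, 1.361, -0.121], TCP at [0.219, -0.532, 0.219] pointing down, gripper open.
Joint ranges: [-2.89, 2.89], [-0.75, 2.08], [0.22, 2.7], [-1.18, 4.32], [0.11, 2.71], [-2.7, 2.7]. Speed limits (rad/s): [2.57, 2.57, 3.14, 3.14, 3.14, 3.14].

INTERFACE

Orientations are given as a unit quaternion [w, x, y, z].
In Python, from rig import manip, optics, finder gives the robot as it stands.
- The arm moves only by the tool servo_tool, never from a script. Its argument "increments" is a list of rows, each a list of 7 numbers: the shift along the tool's x, y, z in cm, then the turn, a rotation vector about the tool's x, y, z in degrees, then the closure, from -1 (fully open) to 1 (shut). In form: [[x, y, z, rx, ry, rz, gripper], ...]. A call has exactly 5 rows; each row shifts and turns the commanded pose from where the row before left it, along the tool's axes as they then stand; what a row does not reach is not made up. A row lasts 1/10 s, in which the tool goes at most 50 mm and 8.59 degrees, less where a joint would pass 70% of its speed; a pose out of reach is approached as far as the arm can. A call is refused whole if a number of a shift passes 5 or a number of a turn 8.59, either way. A call with a gripper value outside its range is refused whole. The fingers move at their own pace and stop on an object; "squeeze" is the grip in N (left out, the last holds). Time passes only in rows, so rows that do not move let the fingers close, or fill a call up. It gives the time, the measured TCP pose, the force, the opening and the grip force at its end, in the units of the state.
- manip.get_state(): the state, without advancing time (a new reading comes with each control period).
- optics.get_image(name): name is "scene" or "top" or "wrist"; returns the picture (384x512x3 uint8, red, green, blue); there is no depth.
- optics.get_calibration(name): a dict with "fov_y" (degrees; the focal length in pixels is half the picture's height over the tangent of half this angle, whatever the lens; pixels are square), "cx", "cy" (the principal point, pixels), "dist_coeffs" ([k1, k2, p1, p2, k3] as OpenCV has them; the pictures are not rectified), "world_to_cam" (4x4, takes a point from world to camera coordinates). Camera axes: x right, y down, z forward; pixel columns grow to the right and rows downward; lengths in m; the calibration is good to about 2 mm. A picture is of the moment at which its call begins: read the wrist's pose just before it. get_calibration takes no time and is no camera call; for the wrist camera it gives the pose at the moment of the call.
- manip.sign_off(): hands the job in; it is judged then, once.
Trained networks look in the newest picture that a camera, given by its name, has taken for a name from the list of things; names that differ only in an ending like _2 or _b are one class to them, and where a whole thing is asked for, a point or a joint stands for the part that bears it (a point fixed in the world has none). Each returns a list of dicts, best first, with "p" (0 to 1); they miss things now and then, are a little off and sometimes report something else, mostly with a low value. They report only what shows in the picture. A call takes as long as a camera call. They do not tell look-alikes from the thing itself.
- finder.silhouettes(label, camera): "region" (384x512 bool, what is visible of it) and "box" ([centre column, centre row, width, height] in pixels, round what is visible of it).
- finder.tip_of(label, camera): "at" ([column, row] in pixels: a listed point, or the origin of a listed thing).
The state is a dict: "clock": time; "qpos": joint angles; "qd": joint speeds; "effort": joint torques, N m; "position": TCP position; "ee_rot": TCP orientation; "contact_force": force on the tool from outside, world axes, zero at the start; "moment": the same for the moment, N m; "width": finger opening in m; "gripper_force": force on a finger pad.
Only numpy, scipy, OpenCV 4.12 (cv2) and the standard library are available. Lean on these libraries where they do the work, as an engineer would, in place of code of your own. Each camera call takes 0.05 s, during which the arm holds its last target. There are 200 camera calls.

TASK

Switch the bench isolator off (turn its rotary handle a quarter turn anticlockwise, into the off detent), and after that screw the black knurled nut on the terminal block down clockwise until it bottoms out, then back it off a quarter turn so that a lug can go under it. Finish while still holding the nut there in the gripper: do not let go of it. Leave the other things on the bench where they are.

Things in the scene. Friction and masses are not known exactly. Their poses are not given: they have to be found in the camera images.
- handle (a joint): rotary handle of the isolator, turning about a vertical axis: 0 = on, 1.571 = off (anticlockwise seen from above is positive), with a stop and a detent at each end. An over-centre spring snaps it to the nearer end: about 0.13 N m to leave a detent, nothing half-way. It starts on.
- handle_grip (a point): centre of the isolator handle's grip bar, on the axis of rotation, 89 mm above the table. The black bar is 58 mm long (along this frame's x, which turns with the handle; a white stripe on top marks the +x end), 14 mm wide (y) and 34 mm tall, from 24 mm below this point to 10 mm above it, on a disc of radius 22 mm. On: the bar lies along the box's long side; off: across it.
- isolator: the isolator, a grey box 120 mm long (x) by 95 mm (y) by 55 mm high, fixed to the table, with a black disc (radius 32 mm) to 61 mm height in the middle of its top, under the handle. Origin at the centre of its underside.
- nut_turn (a joint): angle of the knurled nut on its thread, in rad: 0 = bottomed out against the collar (hard stop), growing as it is unscrewed (anticlockwise seen from above). Already started on the thread, it begins 2.2 to 4 rad up. Turning takes about 0.05 N m and it stays where it is left.
- nut_grip (a point): centre of the knurled nut, half-way up, on its vertical axis: 75 mm above the table when bottomed, rising 6 mm per turn. Black, round, 36 mm in diameter over a finely ribbed side (37.4 mm over the ribs), 26 mm high, with a small grey ridge on top towards the +x of this frame, which turns with the nut. The stud (12 mm diameter) sticks out of its top, up to 100 mm above the table.
- nut: the knurled nut itself; origin at the centre of its underside, z up.
- terminal: the terminal block fixed to the table: grey base 135 mm (x) by 80 mm (y) by 28 mm high with a copper bar on it, top at 34 mm. At x = +30 mm stands a brass collar (26 mm diameter, top at 62 mm) on which the knurled nut bottoms out; at x = -42 mm a small fixed hex nut, top at 47 mm. Origin at the centre of its underside.
- spool: solder spool standing upright, 50 mm diameter, 48 mm high; bystander. Origin under its centre.
- screwdriver: screwdriver with black handle, 150 mm long, lying on the table; bystander. Its origin is on the table under its middle.
- heatsink: aluminium heat sink with fins, 70 x 50 x 30 mm; bystander. Origin under its centre.
- lug_tin: round flat metal tin, 57 mm diameter, 22 mm high; bystander. Origin under its centre.
- fuse_jar: jar with black cap, 48 mm diameter, 70 mm high; bystander. Origin under its centre.
- spanner: steel spanner, 140 mm long, lying on the table; bystander. Origin on the table under its middle.
Not all that is in view belongs to the job. What is shaped like the isolator but blue or purple is not meant.

How it is judged:
By the outcome, as a careful person would: the job done as asked, in the order asked, and still so for the second after the job is handed in, while the arm keeps its last pose, push and grip.
It also fails if it takes over 72 s, if anything falls off the work surface, if the arm or the gripper's body presses on something with over 40 N, if the wrist force passes 120 N, or if a joint passes its speed limit or range.

## Working session

There is one attempt and no reset: what is moved stays moved. The work goes in short steps, Python scripts to look and compute and a tool call to move; the robot and the scene stay as the last step left them, time stands still between calls to the robot, and variables do not carry over. Pictures are saved under pics/ and viewed, at most 10 in all, crops included, and the job is handed in when it is done.

Besides the shell and the picture viewer there is one more tool, called after "Request:" as name(argument=value, ...), one argument or row to a line, values as JSON. servo_tool: Moves the arm, as the interface text tells. Its arguments: {"type":"object","properties":{"increments":{"type":"array","items":{"type":"array","items":{"type":"number"}}},"squeeze":{"type":"number"}},"required":["increments"]}

```bash
mkdir -p pics
cat > h.py <<'E'
import numpy as np, cv2, sys
sys.path.insert(0,'.')
from rig import manip, optics, finder
def K(c):
    f=192/np.tan(np.radians(c['fov_y'])/2)
    return np.array([[f,0,c['cx']],[0,f,c['cy']],[0,0,1.]])
def ray(name,px,z,c=None):
    c=c or optics.get_calibration(name)
    u=cv2.undistortPoints(np.array([[px]],float),K(c),np.array(c['dist_coeffs'],float)).ravel()
    T=np.array(c['world_to_cam']);R=T[:3,:3];o=-R.T@T[:3,3]
    d=R.T@np.array([u[0],u[1],1]);return o+d*(z-o[2])/d[2]
def proj(name,P,c=None):
    c=c or optics.get_calibration(name)
    T=np.array(c['world_to_cam']);rv=cv2.Rodrigues(T[:3,:3])[0]
    return cv2.projectPoints(np.atleast_2d(np.array(P,float)),rv,T[:3,3],K(c),np.array(c['dist_coeffs'],float))[0].reshape(-1,2)
def save(name,img): cv2.imwrite('pics/'+name,img[:,:,::-1])
E
python3 - <<'E'
from h import *
a=optics.get_image('top');b=optics.get_image('scene')
cv2.imwrite('pics/a.png',cv2.resize(np.vstack([a,b])[:,:,::-1],(800,1200))[:1200][:600]);cv2.imwrite('pics/b.png',cv2.resize(b[:,:,::-1],(800,600)))
for l,z in [('handle_grip',.089),('isolator',0),('nut_grip',.077),('terminal',0)]:
  for cam in ('top','scene'):
    for d in finder.tip_of(l,cam)[:4]: print(l,cam,round(d['p'],2),np.round(d['at'],1),np.round(ray(cam,d['at'],z),3))
s=manip.get_state();print(s['clock'],s['position'],s['ee_rot'],s['width'])
E
```

```text
handle_grip top 0.84 [356.7 269. ] [ 0.347 -0.277  0.089]
handle_grip top 0.59 [376.5 182.6] [ 0.577 -0.333  0.089]
handle_grip top 0.58 [314.9 209.5] [ 0.5   -0.167  0.089]
handle_grip scene 0.68 [248.7 146.3] [ 0.503 -0.16   0.089]
handle_grip scene 0.49 [271.2  94. ] [ 0.328 -0.293  0.089]
isolator top 0.81 [362.7 182.4] [ 0.595 -0.319  0.   ]
isolator top 0.75 [311.9 215.2] [ 0.495 -0.172  0.   ]
isolator top 0.61 [349.4 270.2] [ 0.343 -0.278  0.   ]
isolator scene 0.85 [267.8 117.8] [ 0.347 -0.28   0.   ]
isolator scene 0.65 [249.4 160.5] [ 0.494 -0.169  0.   ]
isolator scene 0.6 [195.4 141.7] [ 0.598 -0.326  0.   ]
isolator scene 0.4 [303.7 252.4] [0.542 0.174 0.   ]
nut_grip top 0.61 [183.5 177.8] [0.578 0.185 0.077]
nut_grip scene 0.46 [299.9 244.1] [0.562 0.172 0.077]
terminal top 0.84 [192.5 200.2] [0.529 0.17  0.   ]
terminal top 0.59 [181.6 181.6] [0.583 0.204 0.   ]
terminal scene 0.74 [304.6 249.9] [0.535 0.169 0.   ]
0.5 [ 0.21847646 -0.53189615  0.21910078] [ 1.27804152e-05  9.81067888e-01  1.93664137e-01 -2.61198966e-05] 0.08563907414948554
```

View pics/a.png

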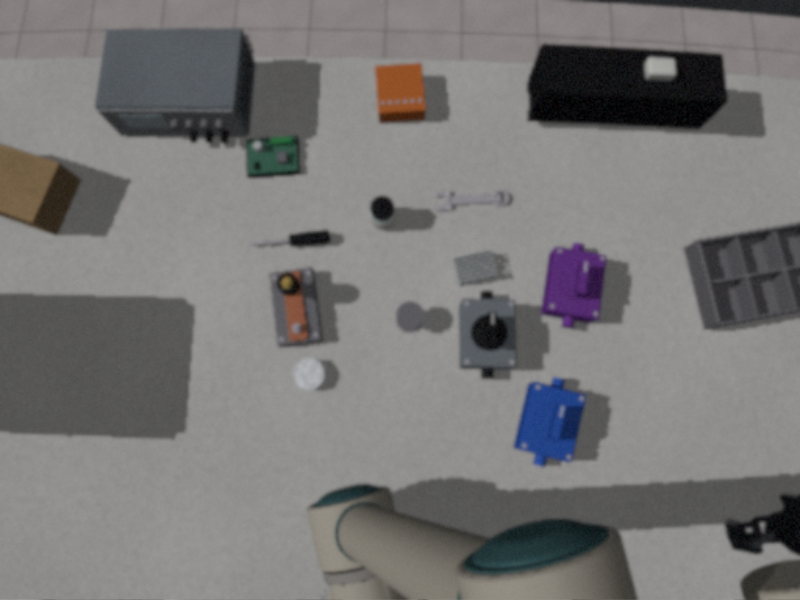

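View pics/b.png

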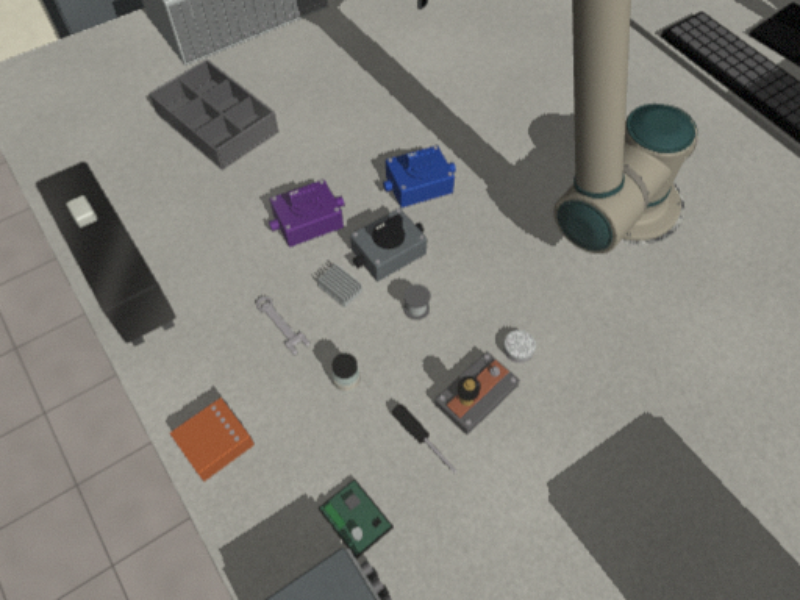

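Candidates for the isolator (native top-image pixels) are grey (312,212), purple (368,182) and blue (352,270). The grey one fits the description. Its bar runs along the box's long side, with the white stripe towards image-up. The knurled nut is at (184,180) on the terminal block, and the black jar cap at (244,133) could be mistaken for it. I'll check the choice in one crop.

Run:
```python
from h import *
a=optics.get_image('top')
c1=cv2.resize(a[165:255,270:400],(780,540),interpolation=cv2.INTER_CUBIC)[:, :440]
c2=cv2.resize(a[160:230,160:220],(360,420),interpolation=cv2.INTER_CUBIC)
o=np.zeros((540,800,3),np.uint8);o[:,:440]=c1;o[:420,440:]=c2
save('c.png',o)
```

```text
(no output)
```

View pics/c.png

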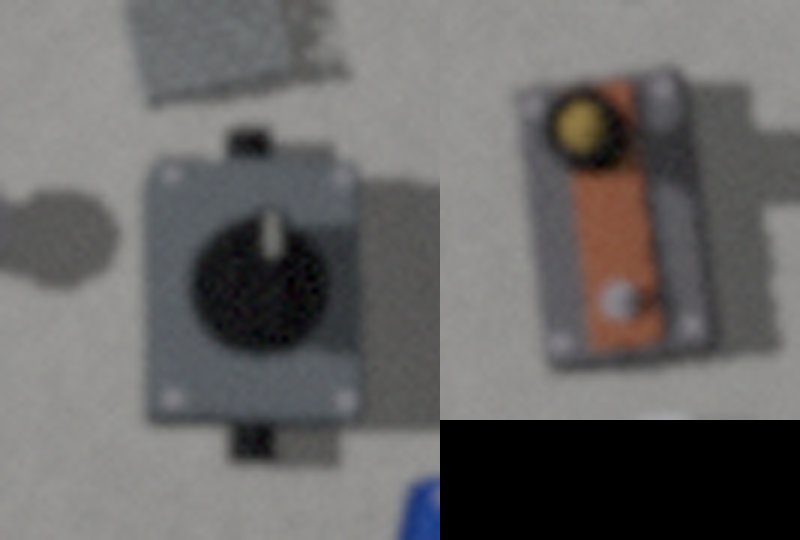

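Request:
servo_tool(
  increments=[
    [3.9,-2.3,0,0,0,0,-1],
    [3.9,-2.3,0,0,0,0,-1],
    [3.9,-2.3,0,0,0,0,-1],
    [3.9,-2.3,0,0,0,0,-1],
    [3.9,-2.3,0,0,0,0,-1],
  ],
)

```text
clock: 1.05
position: [0.356, -0.35, 0.2193]
ee_rot: [0.0, 0.981, 0.193, 0.0]
contact_force: [0.9, -0.3, 0.7]
width: 0.0858
gripper_force: 0.0
```

The crop shows the grey isolator with its black handle, stripe at native (315,204), bar along the long side. It also shows the knurled nut with the brass stud at native (184,182). Both choices hold.

Request:
servo_tool(
  increments=[
    [4,-2.2,0,0,0,0,-1],
    [4,-2.2,0,0,0,0,-1],
    [4,-2.2,0,0,0,0,-1],
    [4,-2.2,0,0,0,0,-1],
    [4,-2.2,0,0,0,0,-1],
  ],
)

```text
clock: 1.55
position: [0.4994, -0.1721, 0.2194]
ee_rot: [0.0, 0.981, 0.194, 0.0]
contact_force: [0.0, 0.3, 0.6]
width: 0.0849
gripper_force: 0.0
```

Request:
servo_tool(
  increments=[
    [0,0,0,0,0,7.5,-1],
    [0,0,0,0,0,7.5,-1],
    [0,0,0,0,0,7.3,-1],
    [0,0,0,0,0,0,-1],
    [0,0,0,0,0,0,-1],
  ],
)

```text
clock: 2.05
position: [0.4984, -0.1737, 0.2191]
ee_rot: [0.0, 1.0, 0.002, 0.0]
contact_force: [-0.2, 0.2, -0.6]
width: 0.0851
gripper_force: 0.0
```

```bash
cat > look.py <<'E'
from h import *
c=optics.get_calibration('wrist');a=optics.get_image('wrist');lab=sys.argv[1];z=float(sys.argv[2])
for d in finder.tip_of(lab,'wrist')[:3]: print(round(d['p'],2),np.round(d['at'],1),np.round(ray('wrist',d['at'],z,c),4))
s=manip.get_state();x=s['ee_rot'];print(s['clock'],np.round(s['position'],4),np.round(x,4),np.round(s['qpos'],3))
cv2.imwrite('pics/'+sys.argv[3],cv2.resize(a,(800,600))[:,:,::-1])
np.save('w.npy',a); T=np.array(c['world_to_cam']); print(np.round(-T[:3,:3].T@T[:3,3],3))
E
python3 look.py handle_grip .089 d.png
```

```text
0.96 [356.5 321.2] [ 0.3449 -0.2792  0.089 ]
0.95 [436.3  73.1] [ 0.5911 -0.3207  0.089 ]
0.66 [250.6 180.9] [ 0.4984 -0.1681  0.089 ]
2.15 [ 0.4983 -0.1738  0.2192] [1.e-04 1.e+00 1.e-03 1.e-04] [-0.467  0.205  1.603 -0.     1.334  1.101]
[ 0.581 -0.174  0.373]
```

View pics/d.png

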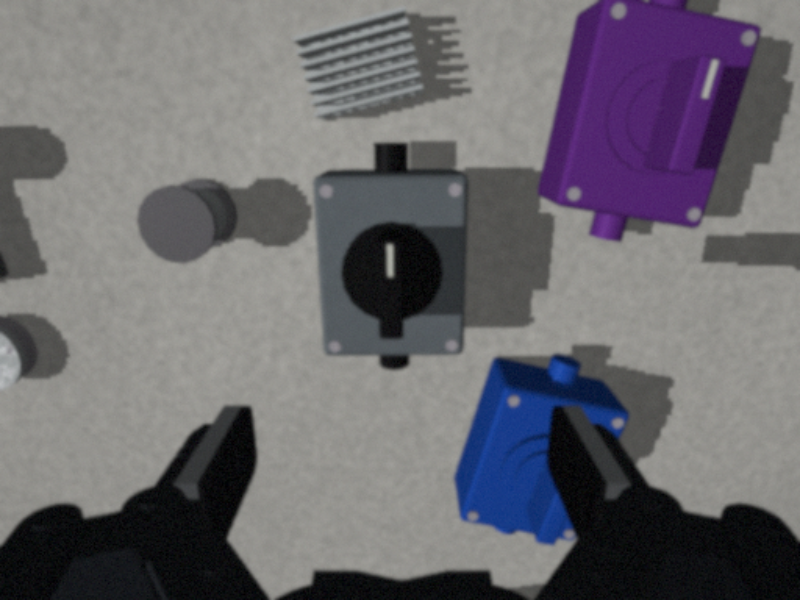

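The wrist view shows the grey isolator at about (392,265), its white stripe from (389,243) to (390,277) and the bar's near end at (391,337). I'll compute the exact handle centre and yaw.

Run:
```python
from h import *
n=lambda x,y:[(x+.5)*.64-.5,(y+.5)*.64-.5]
for p,z in [((389,243),.099),((390.5,277),.099),((391,337),.09),((326,190),.055),((455,189),.055),((335,347),.055),((451,346),.055)]:
  print(p,np.round(ray('wrist',n(*p),z),4))
```

```text
(389, 243) [ 0.5236 -0.167   0.099 ]
(390.5, 277) [ 0.5047 -0.1677  0.099 ]
(391, 337) [ 0.4654 -0.1676  0.09  ]
(326, 190) [ 0.547  -0.1279  0.055 ]
(455, 189) [ 0.5477 -0.2061  0.055 ]
(335, 347) [ 0.4438 -0.1293  0.055 ]
(451, 346) [ 0.4446 -0.2069  0.055 ]
```

Request:
servo_tool(
  increments=[
    [-0.15,-0.3,3.5,0,0,-0.5,-1],
    [-0.15,-0.3,3.5,0,0,0,-1],
    [0,0,3.5,0,0,0,-1],
    [0,0,2.5,0,0,0,-1],
    [0,0,1,0,0,0,-1],
  ],
)

```text
clock: 2.65
position: [0.4935, -0.167, 0.0767]
ee_rot: [-0.001, 1.0, 0.005, -0.002]
contact_force: [-0.1, 0.3, 1.0]
width: 0.0853
gripper_force: 0.0
```

Request:
servo_tool(
  increments=[
    [0,0,0,0,0,0,1],
    [0,0,0,0,0,0,1],
    [0,0,0,0,0,0,1],
    [0,0,0,0,0,0,1],
    [0,0,0,0,0,0,1],
  ],
  squeeze=40,
)

```text
clock: 3.15
position: [0.4959, -0.1674, 0.0801]
ee_rot: [-0.0, 1.0, 0.004, 0.001]
contact_force: [0.4, 6.3, 18.0]
width: 0.0124
gripper_force: 37.7
```

Request:
servo_tool(
  increments=[
    [0,0,-0.25,0,0,0,1],
    [0,0,0,0,0,-6,1],
    [0,0,0,0,0,-8,1],
    [0,0,0,0,0,-8,1],
    [0,0,0,0,0,-8,1],
  ],
  squeeze=60,
)

```text
clock: 3.65
position: [0.4958, -0.1673, 0.0805]
ee_rot: [-0.0, 0.964, 0.266, 0.0]
contact_force: [3.8, 1.4, -10.2]
width: 0.0116
gripper_force: 60.4
```

Request:
servo_tool(
  increments=[
    [0,0,0,0,0,-8,1],
    [0,0,0,0,0,-8,1],
    [0,0,0,0,0,-8,1],
    [0,0,0,0,0,-8,1],
    [0,0,0,0,0,-8,1],
  ],
)

```text
clock: 4.15
position: [0.4958, -0.1673, 0.0805]
ee_rot: [-0.0, 0.815, 0.58, 0.0]
contact_force: [2.9, 0.8, -10.1]
width: 0.0116
gripper_force: 60.4
```

Request:
servo_tool(
  increments=[
    [0,0,0,0,0,-8,1],
    [0,0,0,0,0,-8,1],
    [0,0,0,0,0,-4,1],
    [0,0,0,0,0,-2,1],
    [0,0,0,0,0,0,1],
  ],
)

```text
clock: 4.65
position: [0.4958, -0.1672, 0.0806]
ee_rot: [-0.0, 0.692, 0.722, 0.001]
contact_force: [4.1, 0.1, -12.4]
width: 0.0117
gripper_force: 60.4
```

Run:
```python
from h import *
s=manip.get_state();print(s['ee_rot'],s['moment'],s['contact_force'],np.round(s['qpos'],2))
```

```text
[-1.79982484e-04  6.92040860e-01  7.21858000e-01  6.66131936e-04] [ 0.11915046 -0.79143839 -0.58509849] [  4.11296883   0.09405416 -12.43818193] [-0.46  0.32  1.82  0.    1.   -0.5 ]
```

Request:
servo_tool(
  increments=[
    [0,0,0,0,0,0,-1],
    [0,0,0,0,0,0,-1],
    [0,0,0,0,0,0,-1],
    [0,0,-3,0,0,0,-1],
    [0,0,-4,0,0,0,-1],
  ],
)

```text
clock: 5.15
position: [0.4935, -0.1671, 0.1512]
ee_rot: [-0.002, 0.691, 0.723, -0.001]
contact_force: [0.1, -0.4, -1.5]
width: 0.0823
gripper_force: 0.0
```

Request:
servo_tool(
  increments=[
    [0,0,-4,0,0,0,-1],
    [0,0,-3,0,0,0,-1],
    [4.35,1.17,0,0,0,0,-1],
    [4.35,1.17,0,0,0,0,-1],
    [4.35,1.17,0,0,0,0,-1],
  ],
)

```text
clock: 5.65
position: [0.5247, -0.0349, 0.2229]
ee_rot: [0.001, 0.692, 0.722, 0.0]
contact_force: [1.3, -0.6, 0.1]
width: 0.0849
gripper_force: 0.0
```

Request:
servo_tool(
  increments=[
    [4.35,1.17,0,0,0,0,-1],
    [4.35,1.17,0,0,0,0,-1],
    [4.35,1.17,0,0,0,0,-1],
    [4.35,1.17,0,0,0,0,-1],
    [4.35,1.17,0,0,0,0,-1],
  ],
)

```text
clock: 6.15
position: [0.5734, 0.1857, 0.2225]
ee_rot: [0.001, 0.691, 0.723, 0.0]
contact_force: [1.0, -0.9, 0.5]
width: 0.0854
gripper_force: 0.0
```

Request:
servo_tool(
  increments=[
    [0,0,0,0,0,-8.3,-1],
    [0,0,0,0,0,-8.3,-1],
    [0,0,0,0,0,-8.3,-1],
    [0,0,0,0,0,-8.3,-1],
    [0,0,0,0,0,-8.3,-1],
  ],
)

```text
clock: 6.65
position: [0.5733, 0.1839, 0.2223]
ee_rot: [0.0, 0.388, 0.922, -0.0]
contact_force: [-0.4, 0.2, -0.6]
width: 0.0854
gripper_force: 0.0
```

Request:
servo_tool(
  increments=[
    [0,0,0,0,0,-8.3,-1],
    [0,0,0,0,0,-8.3,-1],
    [0,0,0,0,0,-8.3,-1],
    [0,0,0,0,0,-8.3,-1],
    [0,0,0,0,0,-8.3,-1],
  ],
)

```text
clock: 7.15
position: [0.5733, 0.1838, 0.2223]
ee_rot: [0.0, 0.036, 0.999, -0.0]
contact_force: [-0.6, 0.9, 0.2]
width: 0.0854
gripper_force: 0.0
```

Request:
servo_tool(
  increments=[
    [0,0,0,0,0,-8.3,-1],
    [0,0,0,0,0,-8.3,-1],
    [0,0,0,0,0,-8.3,-1],
    [0,0,0,0,0,-8.3,-1],
    [0,0,0,0,0,-8.3,-1],
  ],
)

```text
clock: 7.65
position: [0.5732, 0.1838, 0.2224]
ee_rot: [0.0, -0.32, 0.947, -0.0]
contact_force: [0.4, 0.4, 0.5]
width: 0.0854
gripper_force: 0.0
```

```bash
python3 look.py nut_grip .077 e.png
python3 - <<'E'
from h import *
t=optics.get_image('top')
w=np.load('w.npy');o=np.zeros((600,800,3),np.uint8)
o[:384,:512]=w; o[:288,512:]=cv2.resize(t[185:245,280:340],(288,288),interpolation=cv2.INTER_CUBIC)
save('e2.png',o)
E
```

```text
0.67 [258.8 168.9] [0.567  0.1808 0.077 ]
7.75 [0.5733 0.1839 0.2223] [ 2.000e-04 -3.175e-01  9.483e-01 -3.000e-04] [ 1.950e-01  3.150e-01  1.440e+00 -1.000e-03  1.386e+00 -2.022e+00]
[0.508 0.133 0.376]
```

View pics/e2.png

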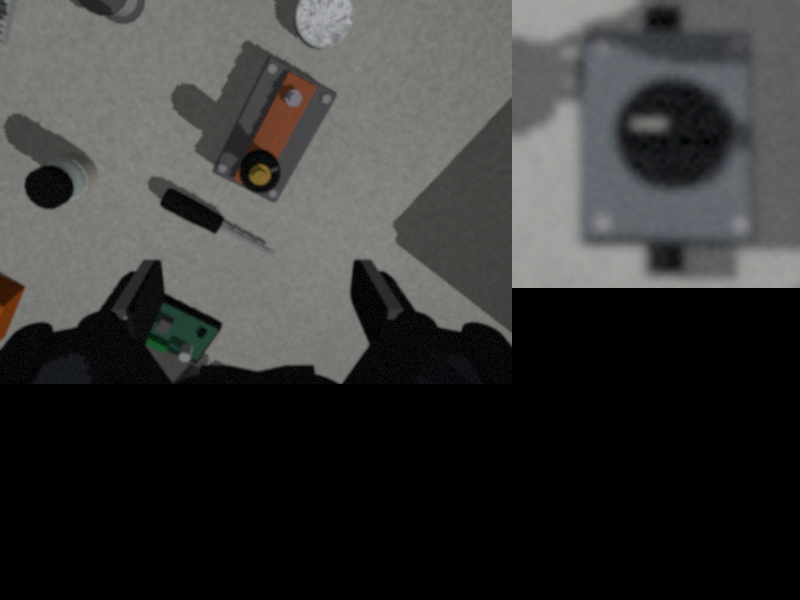

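The crop shows the isolator off: the stripe now points to +y. The wrist view shows the nut at about (260,171), its stud at (259,176) and its ridge at (276,169). I'll refine the centre.

Run:
```python
from h import *
a=np.load('w.npy').astype(int)
y,x=np.mgrid[:384,:512]
near=np.hypot(x-260,y-172)<30
m=near&(a[...,0]-a[...,2]>50)&(np.hypot(x-259,y-176)<14)&(a[...,1]>80)
print('stud px',m.sum(),x[m].mean(),y[m].mean(),ray('wrist',(x[m].mean(),y[m].mean()),.099))
d=(near&(a.max(2)<45)).astype(np.uint8)
c=max(cv2.findContours(d,0,1)[0],key=cv2.contourArea);(u,v),r=cv2.minEnclosingCircle(c)
print('nut',u,v,r,ray('wrist',(u,v),.085),cv2.fitEllipse(c))
for b in [(272,70),(327,99),(222,168),(272,195)]: print(np.round(ray('wrist',b,.028),4))
```

```text
stud px 232 260.89224137931035 175.83189655172413 [0.56650437 0.18270897 0.099     ]
nut 255.54054260253906 168.82162475585938 25.306428909301758 [0.56715576 0.17732705 0.085     ] ((256.894775390625, 169.49447631835938), (40.61088943481445, 48.02505111694336), 127.671630859375)
[0.4883 0.1385 0.028 ]
[0.4767 0.2002 0.028 ]
[0.5999 0.1562 0.028 ]
[0.5919 0.2184 0.028 ]
```

Request:
servo_tool(
  increments=[
    [0.3,0.15,4,0,0,0,-1],
    [0.3,0.1,4,0,0,0,-1],
    [0,0,4,0,0,0,-1],
    [0,0,2.4,0,0,0,-1],
    [0,0,1,0,0,0,-1],
  ],
)

```text
clock: 8.3
position: [0.5652, 0.182, 0.0651]
ee_rot: [-0.002, -0.316, 0.949, 0.0]
contact_force: [-0.5, 0.2, -0.4]
width: 0.0853
gripper_force: 0.0
```

Request:
servo_tool(
  increments=[
    [0,0,0,0,0,0,1],
    [0,0,0,0,0,0,1],
    [0,0,0,0,0,0,1],
    [0,0,0,0,0,0,1],
    [0,0,0,0,0,0,1],
  ],
  squeeze=30,
)

```text
clock: 8.8
position: [0.5684, 0.1829, 0.0695]
ee_rot: [0.002, -0.317, 0.948, -0.0]
contact_force: [-1.2, 0.6, 6.3]
width: 0.0343
gripper_force: 29.5
```

```bash
cat > st.py <<'E'
from h import *
s=manip.get_state();q=s['ee_rot'];print(round(s['clock'],2),'psi',np.degrees(2*np.arctan2(q[2],q[1])),np.round(s['position'],4),'M',np.round(s['moment'],3),'F',np.round(s['contact_force'],1),np.round(s['qpos'],2),s['width'],s['gripper_force'])
E
python3 st.py
```

```text
8.8 psi 217.0164983451577 [0.5684 0.1829 0.0695] M [ 0.085  0.115 -0.005] F [-1.2  0.6  6.3] [ 0.19  0.42  1.68  0.    1.04 -2.02] 0.03429574966578367 29.537470936775208
```

Request:
servo_tool(
  increments=[
    [0,0,0.013,0,0,8,1],
    [0,0,0.013,0,0,8,1],
    [0,0,0.013,0,0,8,1],
    [0,0,0.013,0,0,8,1],
    [0,0,0.013,0,0,8,1],
  ],
  squeeze=50,
)

```text
clock: 9.3
position: [0.5686, 0.1823, 0.069]
ee_rot: [0.002, 0.029, 1.0, -0.0]
contact_force: [-0.8, -1.7, 7.7]
width: 0.0333
gripper_force: 49.0
```

```bash
python3 st.py
```

```text
9.3 psi 176.7234187169172 [0.5686 0.1823 0.069 ] M [-0.262  0.117  0.03 ] F [-0.8 -1.7  7.7] [ 0.19  0.42  1.68 -0.    1.04 -1.32] 0.033268427158989276 48.960744738578796
```

Request:
servo_tool(
  increments=[
    [0,0,0.013,0,0,8,1],
    [0,0,0.013,0,0,8,1],
    [0,0,0.013,0,0,8,1],
    [0,0,0.013,0,0,8,1],
    [0,0,0.013,0,0,8,1],
  ],
)

```text
clock: 9.8
position: [0.5683, 0.1818, 0.0683]
ee_rot: [0.002, 0.369, 0.93, -0.0]
contact_force: [-0.3, -2.1, 6.7]
width: 0.0331
gripper_force: 49.0
```

```bash
python3 st.py
```

```text
9.8 psi 136.7424261137609 [0.5683 0.1818 0.0683] M [-0.475  0.227  0.009] F [-0.3 -2.1  6.7] [ 0.19  0.42  1.68 -0.    1.04 -0.62] 0.03312812761586819 49.020894169807434
```

Request:
servo_tool(
  increments=[
    [0,0,0.013,0,0,8,1],
    [0,0,0.013,0,0,8,1],
    [0,0,0.013,0,0,8,1],
    [0,0,0.013,0,0,8,1],
    [0,0,0.013,0,0,5,1],
  ],
)

```text
clock: 10.3
position: [0.5678, 0.1815, 0.0677]
ee_rot: [0.001, 0.644, 0.765, 0.0]
contact_force: [-1.8, -4.2, 8.4]
width: 0.0336
gripper_force: 49.1
```

```bash
python3 st.py
```

```text
10.3 psi 99.80906685471025 [0.5678 0.1815 0.0677] M [-0.555  0.448  0.067] F [-1.8 -4.2  8.4] [ 0.19  0.42  1.68 -0.    1.04  0.02] 0.033563425677015424 49.13220763206482
```

Request:
servo_tool(
  increments=[
    [0,0,0.008,0,0,5,1],
    [0,0,0.008,0,0,5,1],
    [0,0,0.008,0,0,5,1],
    [0,0,0.008,0,0,5,1],
    [0,0,0.008,0,0,5,1],
  ],
)

```text
clock: 10.8
position: [0.5675, 0.1815, 0.0673]
ee_rot: [0.001, 0.794, 0.608, 0.0]
contact_force: [-2.4, -2.7, 9.7]
width: 0.0328
gripper_force: 49.2
```

```bash
python3 st.py
```

```text
10.8 psi 74.95329084163474 [0.5675 0.1815 0.0673] M [-0.318  0.565  1.007] F [-2.4 -2.7  9.7] [ 0.19  0.43  1.68 -0.    1.04  0.46] 0.03281493843518627 49.19517517089844
```

Request:
servo_tool(
  increments=[
    [0,0,0.008,0,0,5,1],
    [0,0,0.008,0,0,5,1],
    [0,0,0.008,0,0,5,1],
    [0,0,0.008,0,0,5,1],
    [0,0,0.008,0,0,5,1],
  ],
)

```text
clock: 11.3
position: [0.5708, 0.1856, 0.0672]
ee_rot: [-0.001, 0.907, 0.421, 0.005]
contact_force: [3.8, 6.6, 3.8]
width: 0.0331
gripper_force: 51.3
```

```bash
python3 st.py
```

```text
11.3 psi 49.754267549808596 [0.5708 0.1856 0.0672] M [ 1.026 -0.66   0.017] F [3.8 6.6 3.8] [0.2  0.43 1.68 0.   1.03 0.9 ] 0.03314748334664181 51.28109693527222
```

The nut bottomed at psi of about 76° (moment 1.0 N m), then the grip slipped and shifted sideways. I'll open, recentre and regrip.

Request:
servo_tool(
  increments=[
    [0,0,0,0,0,0,-1],
    [0,0,0,0,0,0,-1],
    [0,0,0,0,0,0,-1],
    [0,0,0,0,0,0,-1],
    [0,0,0,0,0,0,-1],
  ],
)

```text
clock: 11.8
position: [0.567, 0.1822, 0.0647]
ee_rot: [0.0, 0.906, 0.423, -0.0]
contact_force: [-0.6, 0.1, 0.7]
width: 0.0851
gripper_force: 0.0
```

```bash
python3 st.py; python3 look.py nut_grip .075 f.png
```

```text
11.8 psi 50.03609159775337 [0.567  0.1822 0.0647] M [ 0.004 -0.031 -0.013] F [-0.6  0.1  0.7] [ 0.19  0.43  1.68 -0.    1.03  0.89] 0.08507163996271629 0.0
0.65 [260.7 256.3] [0.5701 0.1827 0.075 ]
11.9 [0.5671 0.1823 0.0647] [ 0.000e+00  9.062e-01  4.229e-01 -2.000e-04] [ 0.194  0.428  1.682 -0.     1.031  0.892]
[0.62  0.246 0.219]
```

View pics/f.png

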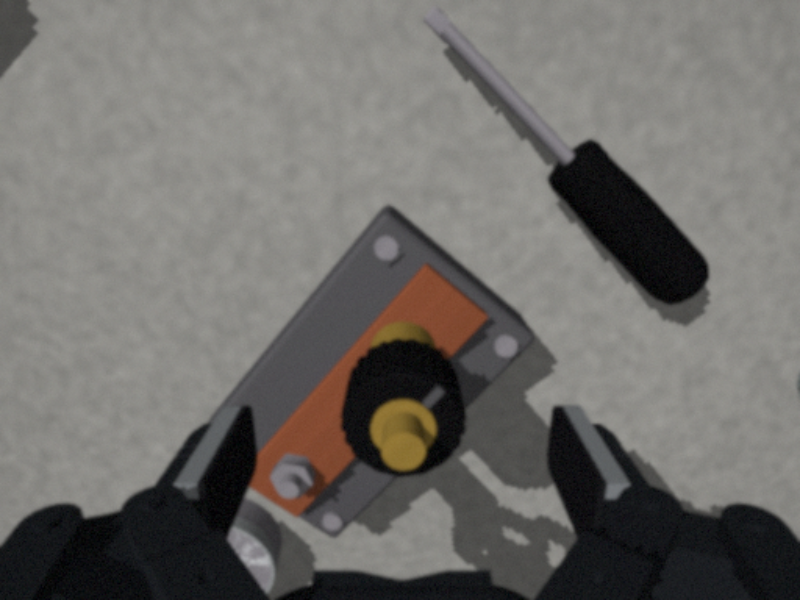

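The wrist view shows the open fingers either side of the nut at (403,405). The stud top is at (404,450) and the ridge runs from about (415,410) to (443,388). Next I'll measure the centre and ridge angle.

Run:
```python
from h import *
n=lambda x,y:[(x+.5)*.64-.5,(y+.5)*.64-.5]
for k,p,z in [('stud',(404,451),.1),('r1',(423,404),.0885),('r2',(442,389),.0885),('flange',(404,430),.089)]: print(k,np.round(ray('wrist',n(*p),z),4))
a=ray('wrist',n(423,404),.0885);b=ray('wrist',n(442,389),.0885);d=b-a;print(np.degrees(np.arctan2(d[1],d[0])))
c=ray('wrist',n(404,451),.1);d=b-c;print(np.degrees(np.arctan2(d[1],d[0])))
cv2.imwrite('pics/ridge0.png',np.load('w.npy')[210:310,205:310,::-1])
```

```text
stud [0.5684 0.1825 0.1   ]
r1 [0.5776 0.185  0.0885]
r2 [0.5848 0.1853 0.0885]
flange [0.5682 0.1822 0.089 ]
2.116918885516111
9.577681617041454
```

Request:
servo_tool(
  increments=[
    [0.1,0.09,0,0,0,0,-1],
    [0,0,0,0,0,0,1],
    [0,0,0,0,0,0,1],
    [0,0,0,0,0,0,1],
    [0,0,0,0,0,0,1],
  ],
  squeeze=80,
)

```text
clock: 12.4
position: [0.5681, 0.183, 0.0655]
ee_rot: [-0.0, 0.906, 0.423, -0.0]
contact_force: [-2.0, 0.3, 1.9]
width: 0.0325
gripper_force: 79.2
```

```bash
python3 st.py
```

```text
12.4 psi 50.021188764485196 [0.5681 0.183  0.0655] M [-0.026  0.318  0.005] F [-2.   0.3  1.9] [0.19 0.43 1.68 0.   1.03 0.89] 0.032514371566088954 79.1924250125885
```

Request:
servo_tool(
  increments=[
    [0,0,0,0,0,0,1],
    [0,0,0,0,0,0,1],
    [0,0,0,0,0,1,1],
    [0,0,0,0,0,1,1],
    [0,0,0,0,0,1,1],
  ],
)

```text
clock: 12.9
position: [0.5682, 0.1829, 0.0654]
ee_rot: [-0.0, 0.917, 0.399, -0.0]
contact_force: [-1.9, 1.0, 5.9]
width: 0.0325
gripper_force: 79.0
```

```bash
python3 st.py
```

```text
12.9 psi 47.08434255993018 [0.5682 0.1829 0.0654] M [0.125 0.385 0.598] F [-1.9  1.   5.9] [ 0.19  0.43  1.68 -0.    1.03  0.94] 0.032488477275045106 79.04252171516418
```

The nut is firmly bottomed: 0.6 N m after 3°. Now I'll back it off 90°.

Request:
servo_tool(
  increments=[
    [0,0,-0.013,0,0,-8,1],
    [0,0,-0.013,0,0,-8,1],
    [0,0,-0.013,0,0,-8,1],
    [0,0,-0.013,0,0,-8,1],
    [0,0,-0.013,0,0,-8,1],
  ],
)

```text
clock: 13.4
position: [0.5677, 0.1831, 0.066]
ee_rot: [-0.001, 0.723, 0.691, -0.0]
contact_force: [-2.6, 1.2, 6.8]
width: 0.0325
gripper_force: 79.1
```

Request:
servo_tool(
  increments=[
    [0,0,-0.013,0,0,-8,1],
    [0,0,-0.013,0,0,-8,1],
    [0,0,-0.013,0,0,-8,1],
    [0,0,-0.013,0,0,-8,1],
    [0,0,-0.013,0,0,-8,1],
  ],
)

```text
clock: 13.9
position: [0.5672, 0.183, 0.0667]
ee_rot: [-0.001, 0.443, 0.896, -0.0]
contact_force: [-4.4, 0.3, 6.6]
width: 0.0324
gripper_force: 79.2
```

Request:
servo_tool(
  increments=[
    [0,0,-0.013,0,0,-8,1],
    [0,0,-0.008,0,0,-4.5,1],
    [0,0,0,0,0,0,1],
    [0,0,0,0,0,0,1],
    [0,0,0,0,0,0,1],
  ],
)

```text
clock: 14.4
position: [0.5671, 0.1828, 0.0669]
ee_rot: [-0.001, 0.346, 0.938, -0.0]
contact_force: [-4.8, 1.2, 5.7]
width: 0.0324
gripper_force: 79.2
```

```bash
python3 st.py; python3 look.py nut_grip .0765 g.png
```

```text
14.4 psi 139.5401515802342 [0.5671 0.1828 0.0669] M [0.078 0.694 0.005] F [-4.8  1.2  5.7] [ 0.19  0.43  1.68  0.    1.04 -0.67] 0.03239280200847252 79.17500495910645
0.83 [261.3 259. ] [0.5684 0.1846 0.0765]
14.5 [0.5671 0.1828 0.0669] [-1.100e-03  3.458e-01  9.383e-01 -4.000e-04] [ 1.950e-01  4.270e-01  1.678e+00  1.000e-03  1.039e+00 -6.700e-01]
[0.505 0.236 0.221]
```

View pics/g.png

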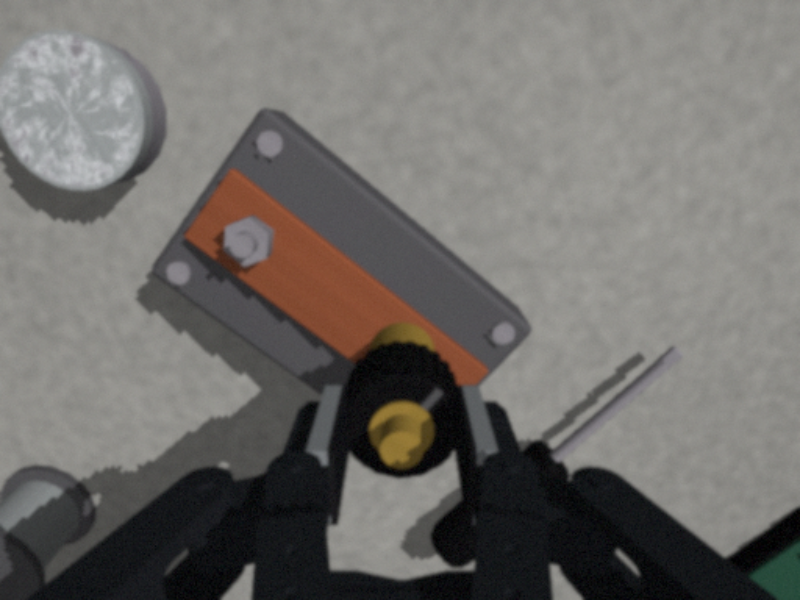

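The wrist view shows the nut held between the pads. Its ridge is at (432,400), the same place relative to the gripper as when bottomed, so the nut followed the full 90° back-off.

```bash
python3 -c "
from h import *
print(manip.sign_off())"
```

```text
the job is handed in; nothing more can be done
None
```

The isolator is off (checked in the camera image). The nut was then screwed down to its stop, backed off about 90°, and is still held in the gripper; the job was handed in at about 14.5 s.

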